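# Couple the water pipe to the settling tank

### The job

Connect the glass grinder's sliding water pipe to the settling tank: push the coupling straight onto the grooved brass adaptor until it sits firmly home on its seal, then swing the two red cam arms back, one after the other, until each lies flat along the coupling. Do not force anything (keep every push under 80 N) and leave the bundle of mirror strips and the pliers where they are; let go at the end.

Things in the scene. Friction and masses are not known exactly. Their poses are not given: they have to be found in the camera images.
- tank_socket (a point): Point on the black nut's face on the white tank (220 mm wide, 165 mm tall) on the pipe's axis, 75 mm above the table. x points along the pipe into the tank (the push direction), y to the near cam arm's side, z up. The brass adaptor (56 mm across) sticks out of the tank on this axis; it is screwed in more or less deep, its nose 126 to 138 mm in front of this point (feel it). The board below is 12 mm thick.
- coupling (a joint): How far the pipe with its coupling is slid towards the tank, m (0 = fully back, stop at 0.125). About 8 N of friction; it stays where it is left. Pipe and coupling weigh about 0.8 kg and share one axis with adaptor and tank. At 0 the coupling's mouth is 180 mm in front of tank_socket.
- coupling_mouth (a point): Centre of the aluminium coupling's open mouth, facing the tank, on the pipe's axis 75 mm above the table; axes as tank_socket. The coupling is 74 mm in diameter, 70 mm long. Inside, 42 mm behind the mouth, sits a rubber seal that the adaptor's nose must squeeze.
- push_face (a point): Centre of the coupling's flat rear flange (82 mm diameter, facing away from the tank), 70 mm behind the mouth. The pipe behind it is 34 mm in diameter, so the flange stands 24 mm proud all round, its top 116 mm above the table: push here, from above the pipe. Behind it 75 mm of pipe or more are free, then comes a sleeve with a clamp 105 mm high.
- seal (a joint): How far the adaptor squeezes the seal in the coupling, m: 0 = untouched, 1.2 N per mm, stop at 0.006. Squeezing it by 5 mm takes about 14 N on the flange (friction included); let go, it stays, easing back some 0.2 mm a second. Under about 2.5 mm the cams do not enter the adaptor's groove. With both arms closed it stays near 4 mm.
- cam_near (a joint): Angle (rad) of the red cam arm on the robot's side: 0 = closed, flat back along the pipe (stop); 1.57 = straight out sideways; stop at 1.95. Swings level about an upright pin, stays where left (0.06 N m friction). From 0.4 to 0.1 it is stiffer (some 10 N at 60 mm) as the cam draws the coupling tight, then goes over centre. If the coupling is not home it is blocked at about 0.35.
- cam_near_pin (a point): Hinge pin of the near cam arm: at the pipe's axis height, 44 mm sideways from the axis, 18 mm behind the coupling's mouth. The arm is a red bar reaching 80 mm from the pin (plus a small pull ring), 10 mm thick (its middle plane 3 mm outside the pin when closed), 24 mm tall (12 mm above and below this height).
- cam_near_grip (a point): Point on the near cam arm's middle plane 60 mm from its pin, a good place to push it. It moves with the arm.
- cam_far (a joint): Angle (rad) of the red cam arm on the far (away from the robot) side: 0 = closed, flat back along the pipe (stop); 1.57 = straight out sideways; stop at 1.95. Swings level about an upright pin, stays where left (0.06 N m friction). From 0.4 to 0.1 it is stiffer (some 10 N at 60 mm) as the cam draws the coupling tight, then goes over centre. If the coupling is not home it is blocked at about 0.35.
- cam_far_pin (a point): Hinge pin of the far cam arm: at the pipe's axis height, 44 mm sideways from the axis, 18 mm behind the coupling's mouth. The arm is a red bar reaching 80 mm from the pin (plus a small pull ring), 10 mm thick (its middle plane 3 mm outside the pin when closed), 24 mm tall (12 mm above and below this height).
- cam_far_grip (a point): Point on the far cam arm's middle plane 60 mm from its pin, a good place to push it. It moves with the arm.
- mirror_strips: Loose bystander: bundle of mirror strips 140 x 50 x 42 mm, on the table beyond the pipe. Origin: centre of its underside.
- pliers: Loose bystander: yellow-handled glass pliers 150 mm long, 18 mm tall, on the table between robot and pipe. Origin: on the table under the root of the handles, x axis towards the jaws.

How it is judged:
By the outcome, as a careful person would: the job done as asked, in the order asked, and still so for the second after the job is handed in, with the robot touching nothing.
It also fails if it takes over 67 s, if anything falls off the work surface, if the arm or the gripper's body presses on something with over 40 N, if the wrist force passes 120 N, or if a joint passes its speed limit or range.

### The arm

A 6-joint arm with a two-finger parallel gripper is mounted at the origin on the work surface. World frame = base frame: x ahead of the robot, y to its left, z up, the work surface at z = 0. Lengths are in m, angles in degrees, forces in N, time in s.
With the tool pointing down it reaches from about 0.35 to 0.875 m from the base axis. Payload 4.2 kg.
Tool frame: the origin (TCP) lies where the fingers leave the gripper's body, on its centre line; the fingertips stand 70 mm ahead of it and the grasp point (between the pads) lies 51 mm ahead of it; z points along the fingers, y is the direction in which the jaws open and shut (so a half turn about z gives the same grasp; the last joint's range is limited). The gripper opens to 87 mm and grips with 3 to 60 N. Pads are 19 mm wide; open, the fingers measure 117 mm over their backs; the gripper's body (75 mm by 190 mm) begins 51 mm behind the grasp point.
Start: joints at [-56.23, 22.042, 0.453, 0, -68.411, -14.817], TCP at [0.203, -0.591, 0.292] pointing down, gripper open.
Joint ranges: [-179.83, 179.83], [-69.29, 118.12], [-61.27, 80.66], [-181.25, 117.63], [-171.15, -9.14], [-177.46, 177.46]. Speed limits (degrees/s): [159.86, 159.86, 180, 180, 180, 180].

### API

Orientations are given as a 3x3 rotation matrix whose columns are the frame's x, y, z axes.
In Python, from station import sense, capture, camera_model, finish_job gives the robot as it stands.
- The arm moves only by the shell command python3 -m inch 'ROWS'. ROWS is JSON, a list of rows, each an object with "hand": the closure, from 0 (fully open) to 1 (shut); "slide": the shift along the world's x, y, z in cm, a list of three; "yaw": the turn about the world's z in rad. A call has 1 to 10 rows; each row is the pose to reach, as a shift and turn from the pose commanded when the call began; what a row does not reach only later rows make up. A row lasts 1/8 s, in which the tool goes at most 62.5 mm and 10.7 degrees, less where a joint would pass 70% of its speed; a pose out of reach is approached as far as the arm can. A call with a gripper value outside its range is refused whole. The fingers move at their own pace and stop on an object; the grip force is fixed at half the most. Time passes only in rows, so rows that repeat a pose let the fingers close. It gives the time, the measured TCP pose, the force and the opening at its end, in the units of the state.
- sense(): the state, without advancing time (a new reading comes with each control period).
- capture(name): name is "scene" or "top"; returns the picture (400x640x3 uint8, blue, green, red); there is no depth.
- camera_model(name): a dict with "mtx" (3x3 intrinsics, pixels), "xyz" and "orientation" of the camera in the world. Camera axes: x right, y up, looking along -z (the intrinsics and any distortion apply to the point x, -y, -z); pixel columns grow to the right and rows downward; lengths in m; the calibration is good to about 2 mm. A picture is of the moment at which its call begins. camera_model takes no time and is no camera call.
- finish_job(): hands the job in, once; it reports no verdict.
The state is a dict: "time_s": time; "joints": joint angles; "joint_velocities": joint speeds; "effort": joint torques, N m; "tcp_pos": TCP position; "ee_rot": TCP orientation; "wrist_force": force on the tool from outside, world axes, zero at the start; "moment": the same for the moment, N m; "gripper_width": opening from 0.0 (shut) to 1.0 (fully open).
Only numpy, scipy, OpenCV 4.12 (cv2) and the standard library are available. Lean on these libraries where they do the work, as an engineer would, in place of code of your own. Each camera call takes 0.05 s, during which the arm holds its last target. There are 200 camera calls.

## Working session

There is one attempt and no reset: what is moved stays moved. The work goes in short steps, Python scripts to look and compute and a shell command to move; the robot and the scene stay as the last step left them, time stands still between calls to the robot, and variables do not carry over. Pictures are saved under pics/ and viewed, about 8 in all and at most 12, crops included, and the job is handed in when it is done.

```bash
mkdir -p pics; ls; python3 - <<'E'
from station import *
import cv2
for n in("scene","top"):
    cv2.imwrite(f"pics/{n}0.png",capture(n)); print(n,camera_model(n))
s=sense();print(s)
E
```

```text
pics
scene {'mtx': array([[511.31942595,   0.        , 316.71475264],
       [  0.        , 511.31942595, 197.7839627 ],
       [  0.        ,   0.        ,   1.        ]]), 'xyz': array([ 0.94787329, -0.55353061,  0.78524313]), 'orientation': array([[ 0.84468987, -0.39316964,  0.36320334],
       [ 0.5348085 ,  0.59220141, -0.60272494],
       [ 0.02188362,  0.70335988,  0.710497  ]])}
top {'mtx': array([[406.79095441,   0.        , 320.31553821],
       [  0.        , 406.79095441, 192.35086781],
       [  0.        ,   0.        ,   1.        ]]), 'xyz': array([0.46303897, 0.03159129, 0.7122376 ]), 'orientation': array([[-0.09226597,  0.97325317, -0.21039313],
       [-0.9957338 , -0.09041419,  0.0184248 ],
       [-0.00109053,  0.21119553,  0.97744323]])}
{'time_s': 0.1, 'joints': array([-5.62321236e+01,  2.20848221e+01,  3.87976365e-01, -2.47734239e-02,
       -6.84117484e+01, -1.48164409e+01]), 'joint_velocities': array([ 0.02718934, -0.10979651,  0.25696896,  0.12048203, -0.04888439,
       -0.01283432]), 'effort': array([-6.00600688e-04, -3.91689670e+01,  1.87935090e+01,  4.23188254e+00,
        1.34842182e-02, -7.64976767e-05]), 'tcp_pos': array([ 0.2028662 , -0.59073264,  0.29128894]), 'ee_rot': array([[-9.45845933e-01, -3.24615084e-01, -7.19239532e-04],
       [-3.24615867e-01,  9.45844227e-01,  1.79901971e-03],
       [ 9.62996249e-05,  1.93507204e-03, -9.99998123e-01]]), 'wrist_force': array([0.57187886, 0.75236276, 0.4156304 ]), 'moment': array([ 0.02635111, -0.01114848,  0.00924478]), 'gripper_width': 0.9993065538224049}
```

View pics/scene0.png

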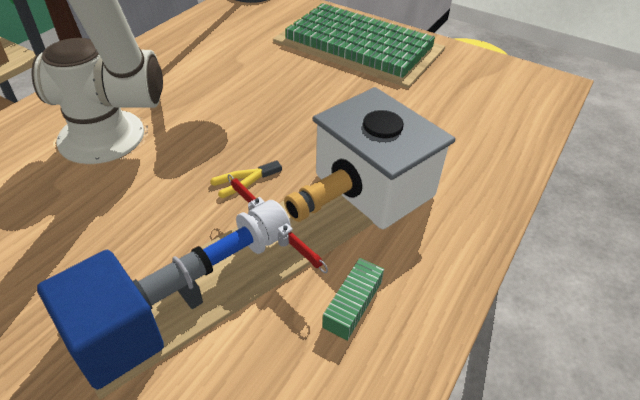

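View pics/top0.png

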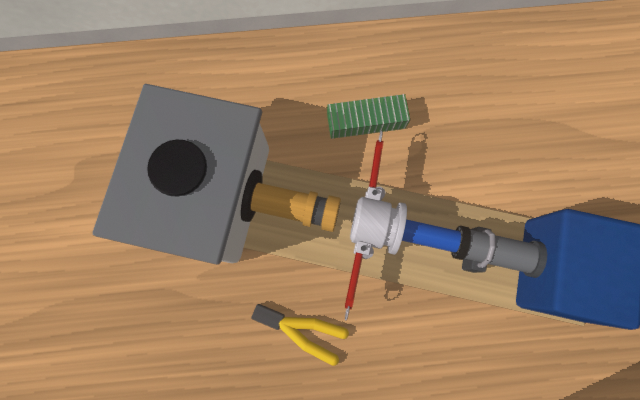

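The scene view shows the pipe running from the blue box (bottom left) to the tank. In the top view, the pipe runs right to left (+y). The coupling is at about (378,223), the adaptor nose at (335,213), the arms' ends at (347,312) and (381,137), the pliers at (300,330) and the strips at (368,115). I'll zoom in to measure.

```bash
cat > h.py <<'E'
import numpy as np,cv2
from station import *
def ray(n,uv):
    m=camera_model(n); uv=np.atleast_2d(np.float64(uv))
    d=np.c_[uv,np.ones(len(uv))]@np.linalg.inv(m["mtx"]).T*[1,-1,-1]
    return m["xyz"],d@m["orientation"].T
def back(n,uv,z):
    c,d=ray(n,uv); return c+d*((z-c[2])/d[:,2])[:,None]
def proj(n,P):
    m=camera_model(n); q=(np.atleast_2d(P)-m["xyz"])@m["orientation"]*[1,-1,-1]; q=q@m["mtx"].T; return q[:,:2]/q[:,2:]
def redmask(im):
    h=cv2.cvtColor(im,cv2.COLOR_BGR2HSV); return ((h[...,0]<6)|(h[...,0]>174))&(h[...,1]>180)&(h[...,2]>70)
E
python3 - <<'E'
from h import *
t=cv2.imread("pics/top0.png"); s=cv2.imread("pics/scene0.png")
cv2.imwrite("pics/topc.png",cv2.resize(t[125:325,230:480],None,fx=3,fy=3,interpolation=cv2.INTER_CUBIC)[:600])
for n,im in(("top",t),("scene",s)):
    k,l,st,c=cv2.connectedComponentsWithStats(redmask(im).astype(np.uint8))
    for i in range(1,k):
        if st[i,4]>30:
            r=cv2.minAreaRect(np.argwhere(l==i)[:,::-1].astype(np.float32))
            b=cv2.boxPoints(r); print(n,st[i],c[i].round(1),b.round(1).tolist()); print(back(n,b,0.087 if n=="top" else .08).round(4).tolist())
E
```

```text
top [370 141  12  46 261] [375.6 163.5] [[369.0, 185.5], [376.1000061035156, 140.89999389648438], [382.0, 141.8000030517578], [374.79998779296875, 186.5]]
[[0.6015, -0.0577, 0.087], [0.6741, -0.0779, 0.087], [0.6716, -0.0871, 0.087], [0.5991, -0.0667, 0.087]]
top [345 253  16  55 319] [352.9 280.6] [[344.5, 306.8999938964844], [354.8999938964844, 252.39999389648438], [361.20001220703125, 253.60000610351562], [350.79998779296875, 308.1000061035156]]
[[0.4213, 0.0001, 0.087], [0.4995, -0.024, 0.087], [0.4968, -0.0334, 0.087], [0.4188, -0.009, 0.087]]
scene [232 179  23  23 216] [242.  190.1] [[229.10000610351562, 182.8000030517578], [235.10000610351562, 177.0], [254.5, 197.5], [248.39999389648438, 203.3000030517578]]
[[0.4196, -0.0162, 0.08], [0.4191, 0.0035, 0.08], [0.4866, -0.0213, 0.08], [0.4864, -0.04, 0.08]]
scene [289 233  33  35 367] [304.7 250.3] [[285.0, 238.39999389648438], [291.5, 231.3000030517578], [323.70001220703125, 261.1000061035156], [317.20001220703125, 268.1000061035156]]
[[0.5947, -0.0735, 0.08], [0.595, -0.0533, 0.08], [0.6798, -0.0788, 0.08], [0.6785, -0.0977, 0.08]]
```

View pics/topc.png

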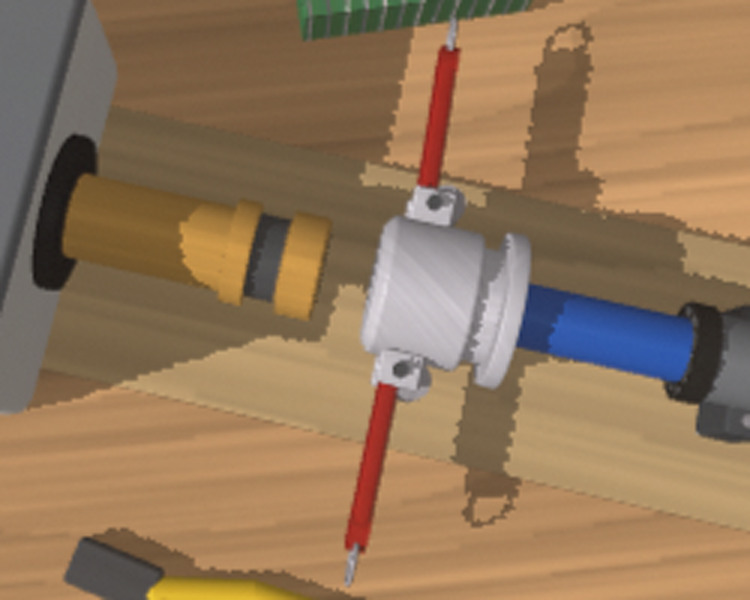

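```bash
python3 - <<'E'
from h import *
o=np.array([230,125])
c=lambda *p:np.array(p)/3+o
for z in(.087,.092):
    P=back("top",c((434,202),(402,369)),z); d=P[0]-P[1]; print(z,P.round(4).tolist(),np.linalg.norm(d),"perp angle",np.degrees(np.arctan2(d[0],-d[1])), P.mean(0).round(4))
# axis from silhouettes midlines at z=.075
M=c((316,268),(270,258),(525,316),(681,342.5),(448,292))
print(back("top",M,.075).round(4))
# tank nut centre, board edges (z=.012)
print("nut",back("top",c((66,212)),.075))
B=back("top",c((118,108),(680,235),(135,385),(750,528)),.012);print(B.round(4)); 
for a,b in((0,1),(2,3)):
    d=B[a]-B[b];print(np.degrees(np.arctan2(d[0],d[1])))
S=np.array([[300,208]])  # scene nose
print("strips",back("top",[[328,105],[404,95],[409,124],[332,137]],.042).round(3).tolist())
print("pliers",back("top",[[253,310],[285,325],[346,334],[337,362]],.015).round(3).tolist())
E
```

```text
0.087 [[0.5897, -0.0653, 0.087], [0.5049, -0.0386, 0.087]] 0.0889656677485089 perp angle 72.5453283997187 [ 0.5473 -0.0519  0.087 ]
0.092 [[0.5887, -0.0645, 0.092], [0.5045, -0.038, 0.092]] 0.08825421286885733 perp angle 72.54532839971868 [ 0.5466 -0.0513  0.092 ]
[[ 0.5625 -0.0008  0.075 ]
 [ 0.5701  0.0229  0.075 ]
 [ 0.5271 -0.1072  0.075 ]
 [ 0.5059 -0.1863  0.075 ]
 [ 0.5434 -0.0686  0.075 ]]
nut [[0.60490997 0.12892542 0.075     ]]
[[ 0.6794  0.104   0.012 ]
 [ 0.5721 -0.2174  0.012 ]
 [ 0.5149  0.1052  0.012 ]
 [ 0.405  -0.2292  0.012 ]]
18.461305672063833
18.204416402115104
strips [[0.763, -0.009, 0.042], [0.77, -0.145, 0.042], [0.715, -0.147, 0.042], [0.703, -0.01, 0.042]]
pliers [[0.426, 0.147, 0.015], [0.397, 0.097, 0.015], [0.374, -0.001, 0.015], [0.333, 0.017, 0.015]]
```

Measured: the axis direction is about (0.306, 0.952), the pins' midpoint is (0.547, -0.052), and the flange is near (0.531, -0.101). The pin spacing comes out at 88.5 mm against the stated 88, and the nose lies on the axis to within 1 mm. I'll move above the pipe behind the flange with the jaws across the pipe.

```bash
python3 -m inch '[{"hand":0.45,"slide":[16,23,0],"yaw":0.5},{"hand":0.45,"slide":[32,46,0],"yaw":0.93},{"hand":0.45,"slide":[32,46,0],"yaw":0.93},{"hand":0.45,"slide":[32,46,0],"yaw":0.93},{"hand":0.45,"slide":[32,46,0],"yaw":0.93},{"hand":0.45,"slide":[32,46,0],"yaw":0.93},{"hand":0.45,"slide":[32,46,0],"yaw":0.93},{"hand":0.45,"slide":[32,46,0],"yaw":0.93},{"hand":0.45,"slide":[32,46,0],"yaw":0.93},{"hand":0.45,"slide":[32,46,0],"yaw":0.93}]'
python3 -m inch '[{"hand":0.45,"slide":[0,0,-3],"yaw":0},{"hand":0.45,"slide":[0,0,-6],"yaw":0},{"hand":0.45,"slide":[0,0,-6],"yaw":0},{"hand":0.45,"slide":[0,0,-6],"yaw":0}]'
python3 - <<'E'
from h import *
s=sense();print(s["tcp_pos"],s["ee_rot"][:,1],s["gripper_width"],s["wrist_force"])
cv2.imwrite("pics/s1.png",cv2.resize(capture("scene")[100:350,80:400],None,fx=2.4,fy=2.4,interpolation=cv2.INTER_CUBIC))
E
```

```text
time_s: 1.35
tcp_pos: [0.5247, -0.128, 0.2915]
ee_rot: [[-0.3, -0.954, -0.001], [-0.954, 0.3, 0.0], [0.0, 0.001, -1.0]]
wrist_force: [-1.0, -0.8, 0.2]
gripper_width: 0.549
time_s: 1.85
tcp_pos: [0.5234, -0.1317, 0.2333]
ee_rot: [[-0.305, -0.952, 0.001], [-0.952, 0.305, -0.001], [0.0, -0.002, -1.0]]
wrist_force: [0.2, 0.5, 0.6]
gripper_width: 0.55
[ 0.52335778 -0.13171881  0.23331205] [-0.95220896  0.30544367 -0.00150629] 0.5501858880164749 [0.17363241 0.46702983 0.6166036 ]
```

View pics/s1.png

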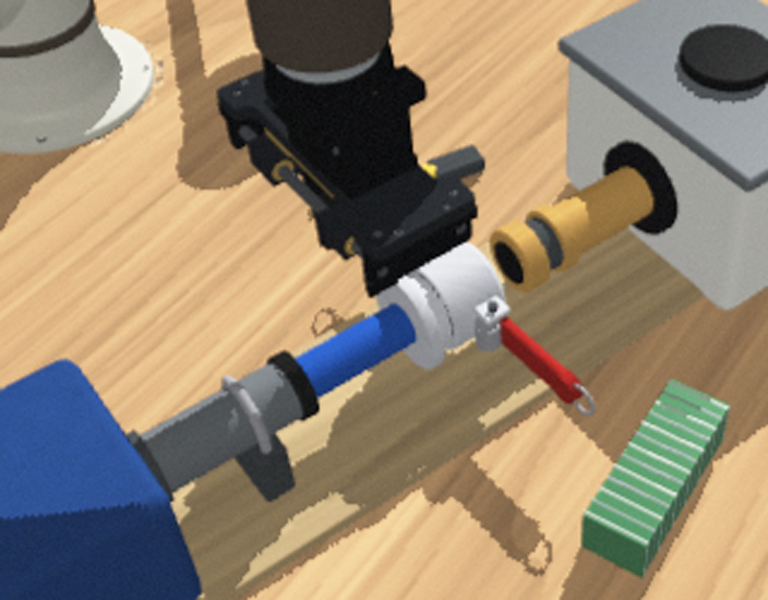

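The gripper is over the blue pipe. The flange's rear face is at about crop (408,325), which is scene pixel (250,235). I'll check that against my estimate.

```bash
python3 - <<'E'
from h import *
a=np.array([.3057,.9521,0]);F=np.array([.5311,-.1011,.075])
print("flange",proj("scene",F),"sleeve end",proj("scene",F-.075*a),"mouth",proj("scene",F+.07*a))
p=np.array([.9521,-.3057,0])
# pipe centreline seen in scene: crop (405,328),(310,380) -> z=.075
q=back("scene",np.array([[408,327],[312,378]])/2.4+[80,100],.075);print(q,(q-F)@p,(q-F)@a)
E
```

```text
flange [[247.54901634 235.09347854]] sleeve end [[211.94374778 255.5730806 ]] mouth [[278.46015672 217.3138667 ]]
[[ 0.53648546 -0.10084276  0.075     ]
 [ 0.50813963 -0.17761365  0.075     ]] [0.00504885 0.00152965] [ 0.00189125 -0.07986764]
```

This agrees to a few mm. I'll descend astride the pipe.

```bash
python3 -m inch '[{"hand":0.45,"slide":[0,0,-3],"yaw":0},{"hand":0.45,"slide":[0,0,-6],"yaw":0},{"hand":0.45,"slide":[0,0,-8],"yaw":0},{"hand":0.45,"slide":[0,0,-9.5],"yaw":0},{"hand":0.45,"slide":[0,0,-9.5],"yaw":0},{"hand":0.45,"slide":[0,0,-9.5],"yaw":0}]'
python3 -m inch '[{"hand":0.45,"slide":[0.3,0.95,0],"yaw":0},{"hand":0.45,"slide":[0.6,1.9,0],"yaw":0},{"hand":0.45,"slide":[0.9,2.85,0],"yaw":0},{"hand":0.45,"slide":[0.9,2.85,0],"yaw":0},{"hand":0.45,"slide":[0.9,2.85,0],"yaw":0}]'
```

```text
time_s: 2.65
tcp_pos: [0.5238, -0.1312, 0.1383]
ee_rot: [[-0.305, -0.952, 0.002], [-0.952, 0.305, -0.0], [-0.0, -0.002, -1.0]]
wrist_force: [0.4, -0.1, -0.6]
gripper_width: 0.548
time_s: 3.28
tcp_pos: [0.5323, -0.1023, 0.1375]
ee_rot: [[-0.305, -0.952, 0.001], [-0.952, 0.305, 0.0], [-0.001, -0.001, -1.0]]
wrist_force: [-0.4, -1.0, 0.4]
gripper_width: 0.551
```

```bash
python3 -m inch '[{"hand":0.45,"slide":[0.3,0.95,0],"yaw":0},{"hand":0.45,"slide":[0.6,1.9,0],"yaw":0},{"hand":0.45,"slide":[0.9,2.85,0],"yaw":0}]'
python3 -m inch '[{"hand":0.45,"slide":[0.3,0.95,0],"yaw":0},{"hand":0.45,"slide":[0.45,1.4,0],"yaw":0},{"hand":0.45,"slide":[0.6,1.9,0],"yaw":0}]'
python3 - <<'E'
from h import *
s=sense();print(s["tcp_pos"],s["wrist_force"],s["moment"])
cv2.imwrite("pics/s2.png",cv2.resize(capture("scene")[100:350,80:400],None,fx=2.4,fy=2.4,interpolation=cv2.INTER_CUBIC))
E
```

```text
time_s: 3.65
tcp_pos: [0.541, -0.0754, 0.1375]
ee_rot: [[-0.306, -0.952, -0.001], [-0.952, 0.306, -0.002], [0.002, -0.0, -1.0]]
wrist_force: [0.1, -9.3, 1.1]
gripper_width: 0.546
time_s: 4.03
tcp_pos: [0.5472, -0.0564, 0.1375]
ee_rot: [[-0.306, -0.952, -0.0], [-0.952, 0.306, -0.002], [0.002, -0.001, -1.0]]
wrist_force: [1.2, -9.3, 1.0]
gripper_width: 0.547
[ 0.54717054 -0.05639162  0.13751405] [ 1.21499228 -9.3227199   1.00062904] [-2.70449357 -0.3773038  -0.34559125]
```

View pics/s2.png

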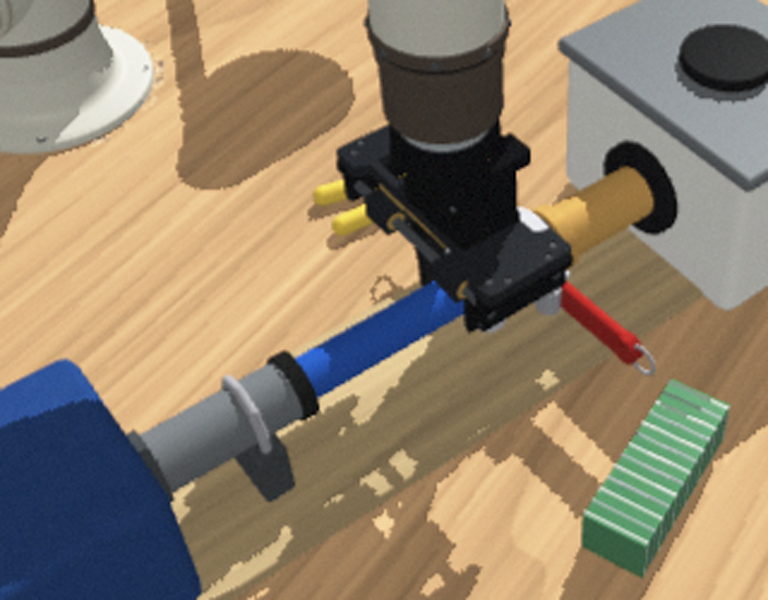

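The coupling is sliding under about 9 N, and its mouth is over the nose (crop 540,215). I'll continue gently, feeling for the seal.

```bash
python3 -m inch '[{"hand":0.45,"slide":[0.15,0.48,0],"yaw":0},{"hand":0.45,"slide":[0.31,0.95,0],"yaw":0},{"hand":0.45,"slide":[0.38,1.2,0],"yaw":0}]' | grep -E "tcp|force"
for i in 1 2 3; do :; done
python3 -m inch '[{"hand":0.45,"slide":[0.03,0.1,0],"yaw":0},{"hand":0.45,"slide":[0.06,0.19,0],"yaw":0}]'| grep -E "tcp|force"
python3 -m inch '[{"hand":0.45,"slide":[0.03,0.1,0],"yaw":0},{"hand":0.45,"slide":[0.06,0.19,0],"yaw":0}]'| grep -E "tcp|force"
python3 -m inch '[{"hand":0.45,"slide":[0.03,0.1,0],"yaw":0},{"hand":0.45,"slide":[0.06,0.19,0],"yaw":0}]'| grep -E "tcp|force"
```

```text
tcp_pos: [0.5511, -0.0444, 0.1375]
wrist_force: [1.9, -8.2, 0.9]
tcp_pos: [0.5517, -0.0426, 0.1375]
wrist_force: [1.8, -8.5, 0.6]
tcp_pos: [0.5522, -0.041, 0.1375]
wrist_force: [0.9, -11.7, 0.7]
tcp_pos: [0.5526, -0.0396, 0.1375]
wrist_force: [2.2, -12.9, 0.8]
```

```bash
python3 -m inch '[{"hand":0.45,"slide":[0.03,0.1,0],"yaw":0},{"hand":0.45,"slide":[0.045,0.14,0],"yaw":0}]'| grep -E "tcp|force"
python3 -m inch '[{"hand":0.45,"slide":[0.015,0.05,0],"yaw":0},{"hand":0.45,"slide":[0.03,0.1,0],"yaw":0}]'| grep -E "tcp|force"
```

```text
tcp_pos: [0.553, -0.0385, 0.1375]
wrist_force: [2.2, -14.5, -0.3]
tcp_pos: [0.5532, -0.0378, 0.1375]
wrist_force: [1.7, -16.0, 1.9]
```

```bash

python3 -m inch '[{"hand":0.45,"slide":[0.03,0.1,0],"yaw":0},{"hand":0.45,"slide":[0.03,0.1,0],"yaw":0}]'| grep -E "tcp|force"
python3 -m inch '[{"hand":0.45,"slide":[0.03,0.1,0],"yaw":0},{"hand":0.45,"slide":[0.03,0.1,0],"yaw":0}]'| grep -E "tcp|force"
```

```text
tcp_pos: [0.5535, -0.0369, 0.1375]
wrist_force: [1.9, -15.4, 0.5]
tcp_pos: [0.5536, -0.0365, 0.1375]
wrist_force: [2.5, -18.6, 1.1]
```

The advance stalls while the force rises, so the seal is at its stop, home at about 6 mm. I'll back off, lift, shut the hand and move beside the near arm on its tank side.

```bash

python3 -m inch '[{"hand":0.45,"slide":[-0.4,-1.2,0],"yaw":0},{"hand":0.45,"slide":[-0.76,-2.4,0],"yaw":0},{"hand":0.45,"slide":[-0.76,-2.4,4],"yaw":0},{"hand":0.45,"slide":[-0.76,-2.4,8],"yaw":0},{"hand":1,"slide":[-4,3,8],"yaw":0},{"hand":1,"slide":[-6,7.5,8],"yaw":0},{"hand":1,"slide":[-7.3,11.9,8],"yaw":0},{"hand":1,"slide":[-7.3,11.9,8],"yaw":0},{"hand":1,"slide":[-7.3,11.9,8],"yaw":0},{"hand":1,"slide":[-7.3,11.9,8],"yaw":0}]'
python3 - <<'E'
from h import *
t=capture("top");s=capture("scene")
cv2.imwrite("pics/t3.png",np.hstack([cv2.resize(t[110:330,190:430],None,fx=1.65,fy=1.65,interpolation=cv2.INTER_CUBIC),cv2.resize(s[100:320,180:420],None,fx=1.65,fy=1.65,interpolation=cv2.INTER_CUBIC)]))
for n,im in(("top",t),("scene",s)):
    k,l,st,c=cv2.connectedComponentsWithStats(redmask(im).astype(np.uint8))
    for i in range(1,k):
        if st[i,4]>30:
            b=cv2.boxPoints(cv2.minAreaRect(np.argwhere(l==i)[:,::-1].astype(np.float32)))
            print(n,st[i],back(n,b,.087 if n=="top" else .08).round(4).tolist())
E
```

```text
time_s: 7.45
tcp_pos: [0.4811, 0.0853, 0.2171]
ee_rot: [[-0.306, -0.952, -0.0], [-0.952, 0.306, -0.0], [0.0, 0.0, -1.0]]
wrist_force: [-1.0, 1.0, -0.3]
gripper_width: 0.022
top [322 131  13  45 241] [[0.6261, 0.0166, 0.087], [0.6993, -0.0047, 0.087], [0.6966, -0.0136, 0.087], [0.6234, 0.008, 0.087]]
scene [264 163  24  22 212] [[0.4464, 0.0548, 0.08], [0.4446, 0.0778, 0.08], [0.5107, 0.0554, 0.08], [0.5117, 0.0335, 0.08]]
scene [323 213  33  33 371] [[0.619, -0.0003, 0.08], [0.6188, 0.0235, 0.08], [0.7046, -0.0023, 0.08], [0.7036, -0.0246, 0.08]]
```

View pics/t3.png

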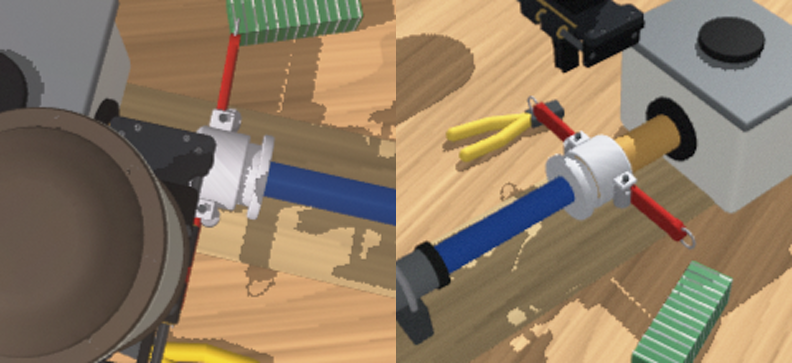

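The coupling is seated on the adaptor, both arms still point straight out, and the hand is above and tank-side of the near arm. The arm's displacement of 78 mm agrees with the TCP. I'll compute the arc for the near arm.

```bash
cat > arc.py <<'E'
import numpy as np,sys
def arc(side,pin,ths,off,tcp,r=.06):
    ax=np.radians(17.8); a=np.array([np.sin(ax),np.cos(ax)]); n=np.array([-a[1],a[0]])*(1 if side=="near" else -1)
    for t in ths:
        u=-np.cos(t)*a+np.sin(t)*n; w=np.cos(t)*n+np.sin(t)*a
        p=np.array(pin)+r*u+off*w
        print(round(t,2),((p-tcp)*100).round(2).tolist(),"yaw",round((1.571-t)*(1 if side=="near" else -1),2))
E
python3 -c "
from arc import *
arc('near',[.5292,.0358],np.arange(1.571,-.01,-.1745),.0175,[.4811,.0853])"
python3 -m inch '[{"hand":1,"slide":[0,0,-4],"yaw":0},{"hand":1,"slide":[0,0,-8],"yaw":0},{"hand":1,"slide":[0,0,-8],"yaw":0},{"hand":1,"slide":[0,0,-8],"yaw":0}]'
```

```text
1.57 [-0.37, -1.45] yaw 0.0
1.4 [-0.9, -2.4] yaw 0.17
1.22 [-1.25, -3.43] yaw 0.35
1.05 [-1.42, -4.51] yaw 0.52
0.87 [-1.41, -5.59] yaw 0.7
0.7 [-1.2, -6.66] yaw 0.87
0.52 [-0.81, -7.68] yaw 1.05
0.35 [-0.25, -8.62] yaw 1.22
0.18 [0.46, -9.44] yaw 1.4
0.0 [1.31, -10.13] yaw 1.57
time_s: 8.05
tcp_pos: [0.482, 0.086, 0.1384]
ee_rot: [[-0.305, -0.952, 0.002], [-0.952, 0.305, 0.0], [-0.001, -0.002, -1.0]]
wrist_force: [-0.3, -0.3, 0.3]
gripper_width: 0.005
```

```bash
python3 -m inch '[{"hand":1,"slide":[-0.2,-0.8,0],"yaw":0},{"hand":1,"slide":[-0.4,-1.5,0],"yaw":0},{"hand":1,"slide":[-0.9,-2.4,0],"yaw":0.17},{"hand":1,"slide":[-1.25,-3.4,0],"yaw":0.35},{"hand":1,"slide":[-1.4,-4.5,0],"yaw":0.52},{"hand":1,"slide":[-1.4,-5.6,0],"yaw":0.7},{"hand":1,"slide":[-1.2,-6.6,0],"yaw":0.87},{"hand":1,"slide":[-0.8,-7.6,0],"yaw":1.05},{"hand":1,"slide":[-0.8,-7.6,0],"yaw":1.05}]'
python3 -m inch '[{"hand":1,"slide":[0.3,-0.5,0],"yaw":0.08},{"hand":1,"slide":[0.6,-1,0],"yaw":0.17}]' |grep -E "tcp|force"
python3 -m inch '[{"hand":1,"slide":[0.35,-0.4,0],"yaw":0.08},{"hand":1,"slide":[0.7,-0.8,0],"yaw":0.18}]' |grep -E "tcp|force"
```

```text
time_s: 9.18
tcp_pos: [0.4731, 0.0094, 0.1378]
ee_rot: [[0.672, -0.741, 0.001], [-0.741, -0.672, 0.0], [0.0, -0.001, -1.0]]
wrist_force: [-0.4, 0.3, -0.4]
gripper_width: 0.004
tcp_pos: [0.4787, 0.0001, 0.1376]
wrist_force: [-0.4, 1.4, -0.1]
tcp_pos: [0.4855, -0.008, 0.1375]
wrist_force: [-1.1, 1.1, 0.7]
```

```bash
python3 -m inch '[{"hand":1,"slide":[0.4,-0.35,0],"yaw":0.08},{"hand":1,"slide":[0.6,-0.5,0],"yaw":0.12}]' |grep -E "tcp|force"
python3 - <<'E'
from h import *
s=capture("scene")
cv2.imwrite("pics/s4.png",cv2.resize(s[110:290,180:420],None,fx=3,fy=3,interpolation=cv2.INTER_CUBIC))
E
python3 -c "
from arc import *
arc('near',[.5292,.0358],[.4,.3,.2,.1,0],.0175,[.4915,-.013])"
```

```text
tcp_pos: [0.4915, -0.0131, 0.1375]
wrist_force: [-0.6, -0.1, 0.1]
0.4 [-1.47, 1.47] yaw 1.17
0.3 [-1.1, 0.97] yaw 1.27
0.2 [-0.69, 0.5] yaw 1.37
0.1 [-0.23, 0.08] yaw 1.47
0 [0.27, -0.3] yaw 1.57
```

View pics/s4.png

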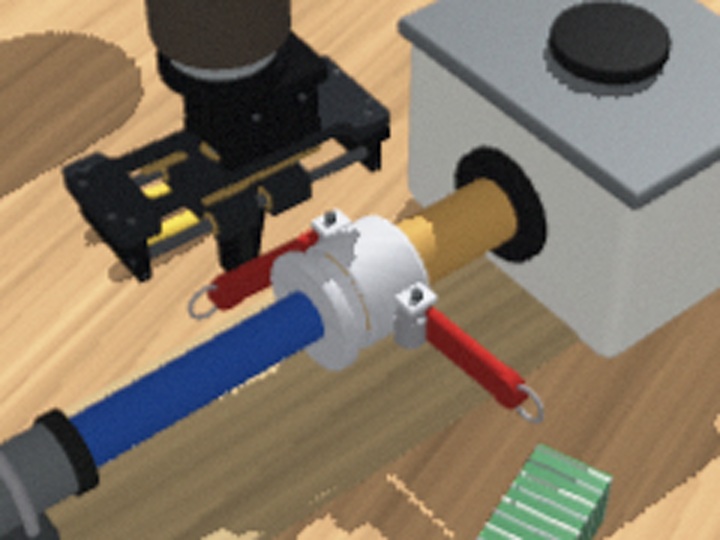

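The near arm has been swung to roughly 0.3–0.4 rad (red bar at crop (215,290)–(310,240)). I'll keep pushing inward in small steps, watching the force.

```bash
for i in 1; do python3 -m inch '[{"hand":1,"slide":[0.25,-0.2,0],"yaw":0.06},{"hand":1,"slide":[0.4,-0.3,0],"yaw":0.06}]' |grep -E "tcp|force"; done
python3 -m inch '[{"hand":1,"slide":[0.2,-0.06,0],"yaw":0},{"hand":1,"slide":[0.4,-0.12,0],"yaw":0}]' |grep -E "tcp|force"
python3 -m inch '[{"hand":1,"slide":[0.2,-0.06,0],"yaw":0},{"hand":1,"slide":[0.4,-0.12,0],"yaw":0}]' |grep -E "tcp|force"
```

```text
tcp_pos: [0.4929, -0.0158, 0.1369]
wrist_force: [-9.1, 7.0, 5.9]
tcp_pos: [0.4935, -0.017, 0.1362]
wrist_force: [-16.7, 10.5, 12.3]
tcp_pos: [0.4942, -0.0179, 0.1357]
wrist_force: [-25.0, 15.9, 17.4]
```

That is about 30 N, with the finger face where the closed arm's outer face should be. The arm in the last picture was already parallel to the pipe. It's on its stop, so I'll back off and look.

```bash
python3 -m inch '[{"hand":1,"slide":[-1.5,0.5,0],"yaw":0},{"hand":1,"slide":[-3,1,0],"yaw":0},{"hand":1,"slide":[-3,1,4],"yaw":0},{"hand":1,"slide":[-3,1,8.3],"yaw":0},{"hand":1,"slide":[-7,-3,8.3],"yaw":0},{"hand":1,"slide":[-10,-8,8.3],"yaw":0},{"hand":1,"slide":[-10,-8,8.3],"yaw":0}]'
python3 - <<'E'
from h import *
t=capture("top");s=capture("scene")
cv2.imwrite("pics/t5.png",np.hstack([cv2.resize(t[110:310,230:430],None,fx=2,fy=2,interpolation=cv2.INTER_CUBIC),cv2.resize(s[110:310,190:390],None,fx=2,fy=2,interpolation=cv2.INTER_CUBIC)]))
for n,im in(("top",t),("scene",s)):
    k,l,st,c=cv2.connectedComponentsWithStats(redmask(im).astype(np.uint8))
    for i in range(1,k):
        if st[i,4]>30:
            b=cv2.boxPoints(cv2.minAreaRect(np.argwhere(l==i)[:,::-1].astype(np.float32)))
            print(n,st[i],back(n,b,.087 if n=="top" else .08).round(4).tolist())
E
```

```text
time_s: 11.6
tcp_pos: [0.4014, -0.1003, 0.2205]
ee_rot: [[0.953, -0.302, 0.0], [-0.302, -0.953, 0.0], [0.0, -0.0, -1.0]]
wrist_force: [0.2, 0.5, -0.0]
gripper_width: 0.006
top [324 131  13  45 239] [[0.6259, 0.0138, 0.087], [0.6977, -0.0077, 0.087], [0.6949, -0.0165, 0.087], [0.6232, 0.0052, 0.087]]
top [321 240  48  15 262] [[0.5169, 0.0266, 0.087], [0.5257, 0.0237, 0.087], [0.5027, -0.0463, 0.087], [0.494, -0.0432, 0.087]]
scene [250 188  35  26 235] [[0.4892, -0.0465, 0.08], [0.511, 0.0358, 0.08], [0.5334, 0.0214, 0.08], [0.5111, -0.0589, 0.08]]
scene [322 213  32  34 365] [[0.6188, -0.0032, 0.08], [0.6186, 0.0205, 0.08], [0.7028, -0.005, 0.08], [0.7018, -0.0272, 0.08]]
```

View pics/t5.png

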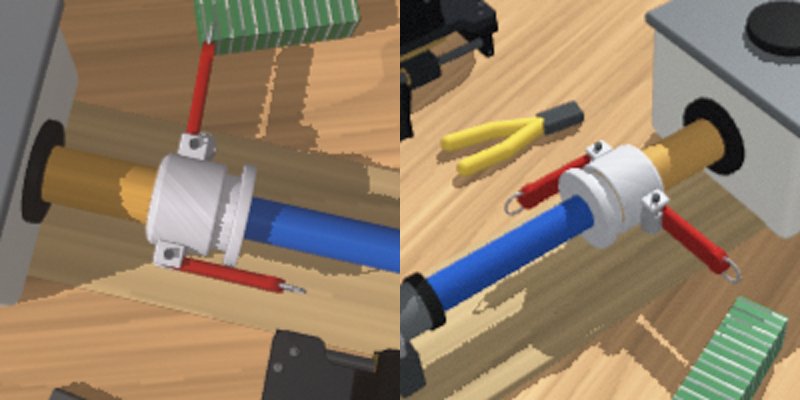

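The near arm lies flat along the coupling (top view crop (180,262)–(285,287), parallel to the axis within 0.5°). The coupling eased back about 2–3 mm. Next I'll go to the far arm's tank side, high over everything.

```bash
python3 -m inch '[{"hand":1,"slide":[5,2,0.5],"yaw":-0.18},{"hand":1,"slide":[10,4,0.5],"yaw":-0.36},{"hand":1,"slide":[15,6.5,0.5],"yaw":-0.54},{"hand":1,"slide":[20,8.5,0.5],"yaw":-0.72},{"hand":1,"slide":[25,10.5,0.5],"yaw":-0.9},{"hand":1,"slide":[27.7,11.6,0.5],"yaw":-1.08},{"hand":1,"slide":[27.7,11.6,0.5],"yaw":-1.26},{"hand":1,"slide":[27.7,11.6,0.5],"yaw":-1.44},{"hand":1,"slide":[27.7,11.6,0.5],"yaw":-1.58},{"hand":1,"slide":[27.7,11.6,0.5],"yaw":-1.58}]'
python3 -m inch '[{"hand":1,"slide":[0,0,-4],"yaw":0},{"hand":1,"slide":[0,0,-8.6],"yaw":0},{"hand":1,"slide":[0,0,-8.6],"yaw":0},{"hand":1,"slide":[0,0,-8.6],"yaw":0}]'
python3 -c "
from arc import *
from station import sense
s=sense();print(s['joints'].round(0),s['tcp_pos'])
arc('far',[.6126,.0062],np.arange(1.571,-.01,-.1745),.0175,s['tcp_pos'][:2])"
```

```text
time_s: 12.95
tcp_pos: [0.6815, 0.0191, 0.2246]
ee_rot: [[-0.302, -0.953, -0.0], [-0.953, 0.302, -0.0], [0.0, 0.0, -1.0]]
wrist_force: [-0.1, -0.2, -0.4]
gripper_width: -0.001
time_s: 13.45
tcp_pos: [0.6823, 0.0181, 0.1409]
ee_rot: [[-0.303, -0.953, 0.003], [-0.953, 0.303, -0.0], [-0.001, -0.003, -1.0]]
wrist_force: [0.1, -0.0, 0.5]
gripper_width: 0.007
[ 15.  35.  -1.   0. -54. -33.] [0.68231612 0.01810157 0.14086422]
1.57 [-0.72, -1.36] yaw -0.0
1.4 [-0.85, -2.44] yaw -0.17
1.22 [-1.16, -3.48] yaw -0.35
1.05 [-1.64, -4.46] yaw -0.52
0.87 [-2.29, -5.33] yaw -0.7
0.7 [-3.08, -6.08] yaw -0.87
0.52 [-3.99, -6.68] yaw -1.05
0.35 [-4.99, -7.12] yaw -1.22
0.18 [-6.05, -7.37] yaw -1.4
0.0 [-7.14, -7.44] yaw -1.57
```

```bash
python3 -m inch '[{"hand":1,"slide":[-0.7,-0.7,-0.3],"yaw":0},{"hand":1,"slide":[-0.7,-1.4,-0.3],"yaw":0},{"hand":1,"slide":[-0.85,-2.4,-0.3],"yaw":-0.17},{"hand":1,"slide":[-1.2,-3.5,-0.3],"yaw":-0.35},{"hand":1,"slide":[-1.65,-4.4,-0.3],"yaw":-0.52},{"hand":1,"slide":[-2.3,-5.3,-0.3],"yaw":-0.7},{"hand":1,"slide":[-3.1,-6.1,-0.3],"yaw":-0.87},{"hand":1,"slide":[-4,-6.7,-0.3],"yaw":-1.05},{"hand":1,"slide":[-4,-6.7,-0.3],"yaw":-1.05}]' |grep -E "time|tcp|force"
python3 -m inch '[{"hand":1,"slide":[-0.5,-0.2,0],"yaw":-0.08},{"hand":1,"slide":[-1,-0.4,0],"yaw":-0.17}]' |grep -E "tcp|force"
python3 -m inch '[{"hand":1,"slide":[-0.35,-0.1,0],"yaw":-0.06},{"hand":1,"slide":[-0.6,-0.2,0],"yaw":-0.1}]' |grep -E "tcp|force"
python3 -m inch '[{"hand":1,"slide":[-0.3,-0.05,0],"yaw":-0.05},{"hand":1,"slide":[-0.5,-0.1,0],"yaw":-0.08}]' |grep -E "tcp|force"
```

```text
time_s: 14.58
tcp_pos: [0.6409, -0.0502, 0.1374]
wrist_force: [0.1, -0.1, 0.6]
tcp_pos: [0.6321, -0.0537, 0.1372]
wrist_force: [1.2, -0.2, 0.7]
tcp_pos: [0.626, -0.0554, 0.1372]
wrist_force: [1.5, 1.8, 0.4]
tcp_pos: [0.621, -0.0564, 0.1371]
wrist_force: [0.8, 0.8, 1.1]
```

```bash
python3 -m inch '[{"hand":1,"slide":[-0.3,-0.02,0],"yaw":-0.05},{"hand":1,"slide":[-0.5,-0.03,0],"yaw":-0.09}]' |grep -E "tcp|force"
python3 -m inch '[{"hand":1,"slide":[-0.2,0.02,0],"yaw":-0.04},{"hand":1,"slide":[-0.4,0.03,0],"yaw":-0.08}]' |grep -E "tcp|force"
python3 -m inch '[{"hand":1,"slide":[-0.15,0.05,0],"yaw":0},{"hand":1,"slide":[-0.3,0.1,0],"yaw":0}]' |grep -E "time|tcp|force"
```

```text
tcp_pos: [0.6158, -0.0569, 0.1371]
wrist_force: [1.1, -1.0, 1.7]
tcp_pos: [0.6116, -0.0567, 0.1368]
wrist_force: [0.9, -1.9, 0.6]
time_s: 16.08
tcp_pos: [0.6106, -0.0564, 0.1371]
wrist_force: [8.0, -7.2, -3.8]
```

```bash
python3 -m inch '[{"hand":1,"slide":[-0.2,0.06,0],"yaw":0},{"hand":1,"slide":[-0.35,0.1,0],"yaw":0}]' |grep -E "tcp|force"
python3 -m inch '[{"hand":1,"slide":[2,-0.6,0],"yaw":0},{"hand":1,"slide":[4,-1.2,0],"yaw":0},{"hand":1,"slide":[4,-1.2,5],"yaw":0},{"hand":1,"slide":[4,-1.2,9],"yaw":0},{"hand":1,"slide":[6,-6,12],"yaw":0},{"hand":1,"slide":[8,-11,14],"yaw":0},{"hand":0.8,"slide":[8,-15,14],"yaw":0},{"hand":0.8,"slide":[8,-15,14],"yaw":0}]'
python3 - <<'E'
from h import *
t=capture("top");s=capture("scene")
cv2.imwrite("pics/t6.png",np.hstack([cv2.resize(t[80:330,230:430],None,fx=2,fy=2,interpolation=cv2.INTER_CUBIC),cv2.resize(s[80:330,190:390],None,fx=2,fy=2,interpolation=cv2.INTER_CUBIC)]))
for n,im in(("top",t),("scene",s)):
    k,l,st,c=cv2.connectedComponentsWithStats(redmask(im).astype(np.uint8))
    for i in range(1,k):
        if st[i,4]>30:
            b=cv2.boxPoints(cv2.minAreaRect(np.argwhere(l==i)[:,::-1].astype(np.float32)))
            print(n,st[i],back(n,b,.087 if n=="top" else .08).round(4).tolist())
E
```

```text
tcp_pos: [0.6098, -0.0561, 0.1375]
wrist_force: [13.9, -12.1, -8.9]
time_s: 17.32
tcp_pos: [0.6836, -0.2071, 0.2754]
ee_rot: [[-0.952, 0.307, -0.002], [0.307, 0.952, 0.001], [0.002, -0.0, -1.0]]
wrist_force: [-0.5, 0.6, -0.8]
gripper_width: 0.147
top [336 182  32  11 156] [[0.6044, -0.0048, 0.087], [0.6129, -0.0073, 0.087], [0.5988, -0.0556, 0.087], [0.5903, -0.053, 0.087]]
top [320 240  47  15 232] [[0.5169, 0.0278, 0.087], [0.525, 0.0253, 0.087], [0.5034, -0.0433, 0.087], [0.4955, -0.0405, 0.087]]
```

View pics/t6.png

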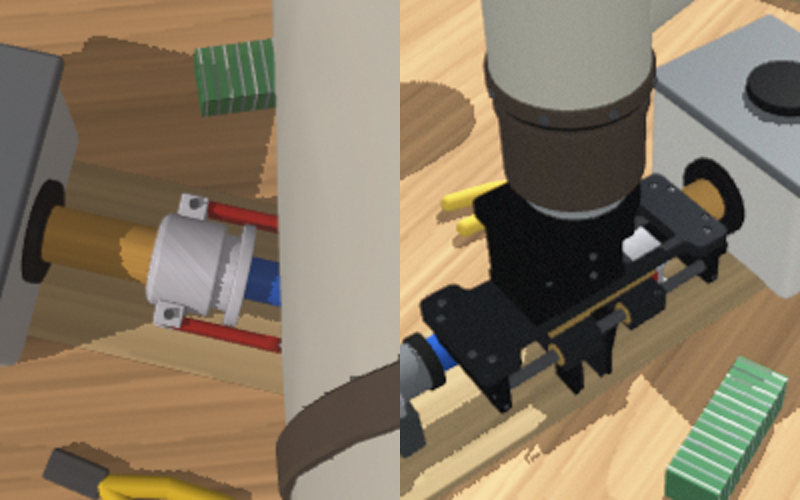

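Both arms now lie along the coupling, but the robot arm hides their ends. I'll clear away and do a final check.

```bash
python3 -m inch '[{"hand":0.5,"slide":[-5,-5,3],"yaw":0},{"hand":0.5,"slide":[-10,-10,3],"yaw":0},{"hand":0.5,"slide":[-15,-15,3],"yaw":0},{"hand":0.5,"slide":[-20,-20,3],"yaw":0},{"hand":0.5,"slide":[-25,-25,3],"yaw":0},{"hand":0.5,"slide":[-30,-30,3],"yaw":0},{"hand":0.5,"slide":[-35,-33,3],"yaw":0},{"hand":0.5,"slide":[-40,-35,3],"yaw":0},{"hand":0.5,"slide":[-40,-35,3],"yaw":0},{"hand":0.5,"slide":[-40,-35,3],"yaw":0}]' | grep -E "tcp|force"
python3 - <<'E'
from h import *
t=capture("top");s=capture("scene")
cv2.imwrite("pics/t7.png",np.hstack([cv2.resize(t[80:330,230:430],None,fx=2,fy=2,interpolation=cv2.INTER_CUBIC),cv2.resize(s[80:330,190:390],None,fx=2,fy=2,interpolation=cv2.INTER_CUBIC)]))
for n,im in(("top",t),):
    k,l,st,c=cv2.connectedComponentsWithStats(redmask(im).astype(np.uint8))
    for i in range(1,k):
        if st[i,4]>30:
            b=np.argwhere(l==i)[:,::-1].astype(float); P=back(n,b,.087)[:,:2]; v=np.linalg.svd(P-P.mean(0))[2][0]
            print(P.mean(0).round(4),"dir deg",np.degrees(np.arctan2(v[0],v[1])).round(2)%180)
# bystanders: pixel change vs first top picture
t0=cv2.imread("pics/top0.png")
for nm,lo,hi in(("green",(40,60,40),(90,255,255)),("yellow",(22,180,120),(32,255,255))):
    for im,w in((t0,"before"),(t,"after")):
        m=cv2.inRange(cv2.cvtColor(im,cv2.COLOR_BGR2HSV),lo,hi);ys,xs=np.nonzero(m);print(nm,w,len(xs),xs.mean().round(1),ys.mean().round(1))
E
```

```text
tcp_pos: [0.2829, -0.5543, 0.3062]
wrist_force: [-0.1, 0.3, 0.2]
[ 0.5975 -0.0408] dir deg 18.04
[ 0.5091 -0.0108] dir deg 17.52
green before 1847 366.7 115.8
green after 1847 366.6 115.8
yellow before 1374 312.4 335.6
yellow after 1367 312.4 335.5
```

View pics/t7.png

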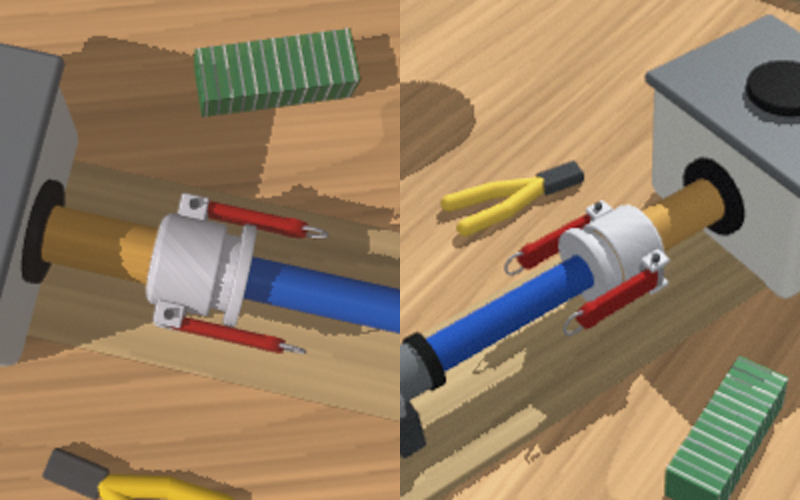

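Both arms lie flat along the coupling at 18.0° and 17.5°, against the axis at about 17.8°. The strips and pliers haven't moved and the robot is clear.

```bash
python3 -c "
from station import *
finish_job();print(sense()['time_s'])"
```

```text
the job is handed in; nothing more can be done
the job is handed in; nothing more can be done
```

The water pipe is connected. I pushed the coupling onto the adaptor, closed the near cam arm and then the far one, and handed the job in with the robot well clear. That took about 19 s of the 67 s allowed.

- **Push:** I pushed the coupling about 78 mm with the fingers astride the pipe. At the end it stopped advancing while the force rose to about 19 N, so I took the seal to be at its 6 mm stop.
- **Arms:** In the last top picture the near arm lies at 17.5° and the far arm at 18.0°. The pipe's axis is at about 17.8°, so both are flat within about 0.3°.
- **Forces:** The highest wrist force I read was about 34 N. I had misread a picture and kept pushing the near arm after it was already on its stop. The far arm reached about 20 N. These are readings from the end of each move, so brief peaks could have been higher. I also never saw the 10 N stiff stretch while closing either arm.
- **Seal:** After the near arm closed, the coupling had eased back about 3 mm by camera. The far cam still closed fully, so it was not blocked. The final squeeze was not measured directly.
- **Strips and pliers:** Both are where they were, within 0.1 pixel in the top view.

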